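# Release the bracket from the checking fixture and put it in the case

## Task

Swing the fixture's keeper bar clear of the bracket by pushing its free end round until it is fully home against its stop pin. Then slide the bracket along its keyhole until the wide end is at the headed stud, lift it off and set it down, without dropping it, flat on the floor of the open instrument case with its tab upright. Leave the bar at its stop, and leave the collar, the mouse and the caliper where they are.

Things in the scene. Friction and masses are not known exactly. Their poses are not given: they have to be found in the camera images.
- fixture: Dark steel checking fixture fixed to the desk: flat plate 220 (x) by 335 (y) by 12 mm thick. Origin at desk height, 110 mm from the plate's -x, +x and -y edges, 225 mm from its +y edge. In its axes: stud at (0, -8) mm, bar pivot at (90, 42) mm, stop pin at (56, 151) mm. +x points roughly away from the robot; +y is the way the bracket slides free.
- stud_top (a point): Centre of the top of the headed stud fixed in the fixture plate, 26 mm above the desk. Shank 10 mm in diameter; round flat head 22 mm in diameter and 5 mm thick, its underside 9 mm above the plate (21 mm above the desk). Axes as the fixture's.
- bar (a joint): Swing angle of the keeper bar about its pivot pin, rad. 0: the bar lies along the fixture's -x from the pivot, across the bracket's way. It grows clockwise seen from above, the free end moving towards the fixture's +y; 1.15 is fully open, hard against the stop pin. The hinge is stiff (0.2 N m, some 1.3 N at the free end); the bar stays where it is left.
- bar_pivot (a point): Axis of the bar's pivot pin, at the height of the bar's top face, 29 mm above the desk. Axes as the fixture's.
- bar_end (a point): Centre of the free end face of the keeper bar, 21 mm above the desk, 180 mm from the pivot. The plain steel bar is 20 mm wide and 16 mm tall (13 to 29 mm above the desk, 1 mm over the plate). This point's +x points along the bar to the pivot; the bar's -y side faces the bracket at the start and is the side to push.
- stop_pin (a point): Centre of the top of the upright stop pin, 12 mm in diameter, 36 mm above the desk, that the bar's side meets 120 mm from the pivot when it is fully open.
- bracket_tab (a point): Loose aluminium L-bracket (about 150 g): centre of the grip area of its upright tab, 42 mm above the bracket's underside. Tab 8 mm thick (this point's x), 60 mm wide (y), its top 62 mm above the underside. It stands on the end of a flat foot 100 (x) by 60 (y) by 6 mm that reaches 96 mm from the tab's mid-plane towards +x. At the start the foot lies on the fixture plate.
- keyhole_wide (a point): Centre of the wide end (30 mm across) of the keyhole in the bracket's foot, at the foot's top face, 29 mm from the tab's mid-plane. From it a slot 14 mm wide runs 47 mm towards +x; the stud starts in that slot, its head over the foot. Bracket axes; +x starts along the fixture's +y. The bracket slides 35 to 41 mm along its +x, then lifts off when this point is within 4 mm of the stud's axis.
- case_floor (a point): Centre of the grey inner floor of the open black plastic instrument case, fixed on the desk, floor 5 mm above the desk. Inside 180 (x) by 120 (y) mm, walls 5 mm thick, 24 mm tall from the desk; its lid lies open and flat on its -y side, 12 mm tall, 130 mm deep. The bracket may lie in it at any yaw.
- collar: Bystander: stepped steel collar standing on the fixture plate, 52 mm in diameter, 42 mm tall; origin at its underside.
- mouse: Bystander: black computer mouse, 105 by 60 by 32 mm, on the desk; origin at its underside.
- caliper: Bystander: caliper lying on the desk beyond the fixture, 230 mm long (its x), 14 mm tall; origin at its underside.
There are look-alikes about, which are no part of the job. There is more than one size of the part that bears bracket_tab; the job needs the smallest.

How it is judged:
By the outcome, as a careful person would: the job done as asked, in the order asked, and still so for the second after the job is handed in, with the robot touching nothing.
It also fails if it takes over 61 s, if anything falls off the work surface, if the arm or the gripper's body presses on something with over 40 N, if the wrist force passes 120 N, or if a joint passes its speed limit or range.

## Robot

A 6-joint arm with a two-finger parallel gripper is mounted at the origin on the work surface. World frame = base frame: x ahead of the robot, y to its left, z up, the work surface at z = 0. Lengths are in m, angles in rad, forces in N, time in s.
With the tool pointing down it reaches from about 0.375 to 0.9 m from the base axis. Payload 3.1 kg.
Tool frame: the origin (TCP) lies at the very end of the fingers, on their centre line; the grasp point (between the pads) lies 19 mm behind it; z points along the fingers, y is the line along which they close (so a half turn about z gives the same grasp; the last joint's range is limited). The gripper opens to 87 mm and grips with 3 to 60 N. Pads are 19 mm wide; open, the fingers measure 117 mm over their backs; the gripper's body (75 mm by 190 mm) begins 51 mm behind the grasp point.
Start: joints at [0.953, 0.527, 1.433, -0, 1.181, -0.178], TCP at [0.266, 0.566, 0.195] pointing down, gripper open.
Joint ranges: [-3.08, 3.08], [-0.75, 2.2], [0.22, 2.44], [-1.43, 4.57], [0, 2.65], [-2.85, 2.85]. Speed limits (rad/s): [2.79, 2.79, 3.14, 3.14, 3.14, 3.14].

## Interface

Orientations are given as a unit quaternion [x, y, z, w].
In Python, from rig import status, viewer, robot gives the robot as it stands.
- The arm moves only by the tool arm_command, never from a script. Its arguments are lists of equal length, an entry for each row: "delta_rot": the turn, a rotation vector about the tool's x, y, z in degrees, a list of three; "delta_pos": the shift along the tool's x, y, z in m, a list of three; "gripper": the closure, from -1 (fully open) to 1 (shut). In form: {"delta_rot": [[rx, ry, rz], ...], "delta_pos": [[dx, dy, dz], ...], "gripper": [gripper, ...]}. A call has 1 to 12 rows; each row is the pose to reach, as a shift and turn from the pose commanded when the call began, along the tool's axes at that moment; what a row does not reach only later rows make up. A row lasts 1/12 s, in which the tool goes at most 41.7 mm and 7.16 degrees, less where a joint would pass 70% of its speed; a pose out of reach is approached as far as the arm can. A call with a gripper value outside its range is refused whole. The fingers move at their own pace and stop on an object; "grip_force" is the grip in N (left out, the last holds). Time passes only in rows, so rows that repeat a pose let the fingers close. It gives the time, the measured TCP pose, the force, the opening and the grip force at its end, in the units of the state.
- status.get_obs(): the state, without advancing time (a new reading comes with each control period).
- viewer.camera(name): name is "scene" or "top"; returns a dict with "pixels" (384x512x3 uint8, blue, green, red), "fx", "fy", "cx", "cy" (pixels), "k1" (the pictures are not rectified: a ray, as slopes to the right and down, at radius r is drawn at 1 + k1 r^2 times it, then the intrinsics apply), "pose" (4x4, takes a point from camera to world coordinates). Camera axes: x right, y down, z forward; pixel columns grow to the right and rows downward; lengths in m; the calibration is good to about 2 mm. A picture is of the moment at which its call begins. There is no depth.
- robot.hand_in(): hands the job in; it is judged then, once.
The state is a dict: "time": time; "q": joint angles; "joint_velocities": joint speeds; "joint_torque": joint torques, N m; "position": TCP position; "tool_rot": TCP orientation; "ft_force": force on the tool from outside, world axes, zero at the start; "moment": the same for the moment, N m; "grip_width": finger opening in m; "grip_force": force on a finger pad.
Only numpy, scipy, OpenCV 4.12 (cv2) and the standard library are available. Lean on these libraries where they do the work, as an engineer would, in place of code of your own. Each camera call takes 0.05 s, during which the arm holds its last target. There are 200 camera calls.

## Working session

There is one attempt and no reset: what is moved stays moved. The work goes in short steps, Python scripts to look and compute and a tool call to move; the robot and the scene stay as the last step left them, time stands still between calls to the robot, and variables do not carry over. Pictures are saved under pics/ and viewed, at most 10 in all, crops included, and the job is handed in when it is done.

Besides the shell and the picture viewer there is one more tool, called after ">>>" as name(argument=value, ...) on one line, values as JSON. arm_command: Moves the arm, as the interface text tells. Its arguments: {"type":"object","properties":{"delta_rot":{"type":"array","items":{"type":"array","items":{"type":"number"}}},"delta_pos":{"type":"array","items":{"type":"array","items":{"type":"number"}}},"gripper":{"type":"array","items":{"type":"number"}},"grip_force":{"type":"number"}},"required":["delta_rot","delta_pos","gripper"]}

```bash
mkdir -p pics; ls; cat > h.py <<'E'
import numpy as np,cv2
from rig import status,viewer,robot
def cam(n):
    c=viewer.camera(n);c['pixels']=np.array(c['pixels'],np.uint8);return c
def K(c): return np.array([[c['fx'],0,c['cx']],[0,c['fy'],c['cy']],[0,0,1.]])
def D(c): return np.array([c['k1'],0,0,0,0.])
def ray(c,uv):
    p=cv2.undistortPointsIter(np.array([[uv]],float),K(c),D(c),None,None,(3,100,1e-10))[0,0]
    T=np.array(c['pose']);return T[:3,3],T[:3,:3]@np.array([p[0],p[1],1])
def plane(c,uv,z):
    o,d=ray(c,uv);return o+d*(z-o[2])/d[2]
def proj(c,P):
    T=np.linalg.inv(np.array(c['pose']))
    return cv2.projectPoints(np.array(P,float).reshape(-1,1,3),cv2.Rodrigues(T[:3,:3])[0],T[:3,3],K(c),D(c))[0][:,0]
def tri(c1,u1,c2,u2):
    o1,d1=ray(c1,u1);o2,d2=ray(c2,u2)
    s=np.linalg.lstsq(np.c_[d1,-d2],o2-o1,rcond=None)[0]
    a=o1+d1*s[0];b=o2+d2*s[1];return (a+b)/2,np.linalg.norm(a-b)
E
python3 - <<'E'
from h import *
import pickle
np.set_printoptions(precision=3,suppress=True)
for n in('scene','top'):
    c=cam(n);pickle.dump(c,open(n+'0.pkl','wb'))
    cv2.imwrite(f'pics/{n}0.png',cv2.resize(c['pixels'],None,fx=1.5,fy=1.5,interpolation=cv2.INTER_CUBIC))
    print(n,c['fx'],c['k1'],np.array(c['pose']))
print(status.get_obs())
E
```

```text
pics
scene 412.93251363206804 -0.08736655843548385 [[-0.009  0.601 -0.799  1.538]
 [ 1.     0.02   0.003  0.045]
 [ 0.018 -0.799 -0.601  0.836]
 [ 0.     0.     0.     1.   ]]
top 354.4303824311928 -0.07929970380264814 [[ 0.    -0.985  0.174  0.342]
 [-1.     0.002  0.014  0.056]
 [-0.014 -0.174 -0.985  1.224]
 [ 0.     0.     0.     1.   ]]
{'time': 0.1, 'q': array([ 0.952,  0.528,  1.434,  0.   ,  1.181, -0.178]), 'joint_velocities': array([ 0.001, -0.002, -0.001,  0.001, -0.   ,  0.001]), 'joint_torque': array([ -0.001, -44.099, -17.715,   0.063,   0.053,  -0.   ]), 'position': array([0.266, 0.565, 0.194]), 'tool_rot': array([ 0.218,  0.976, -0.001, -0.   ]), 'ft_force': array([-1.   ,  0.034, -0.442]), 'moment': array([-0.008, -0.009,  0.004]), 'grip_force': 0.0, 'grip_width': 0.08691491163505041}
```

View pics/scene0.png

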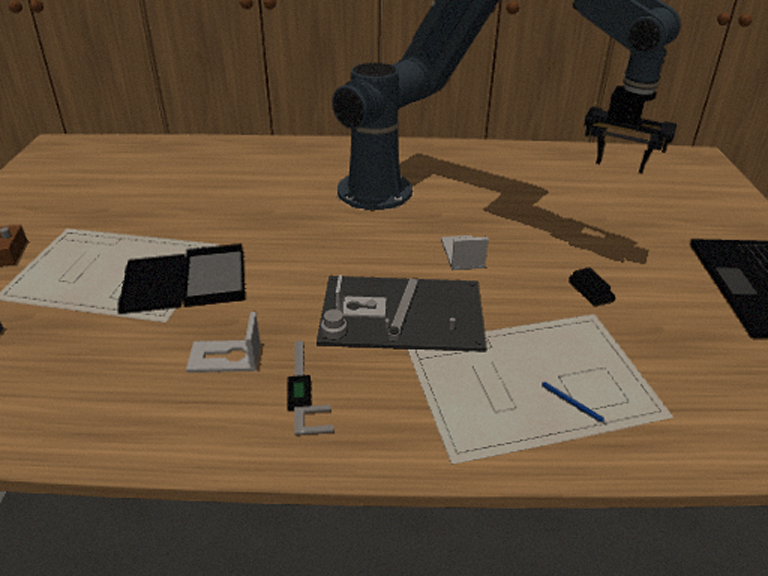

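View pics/top0.png

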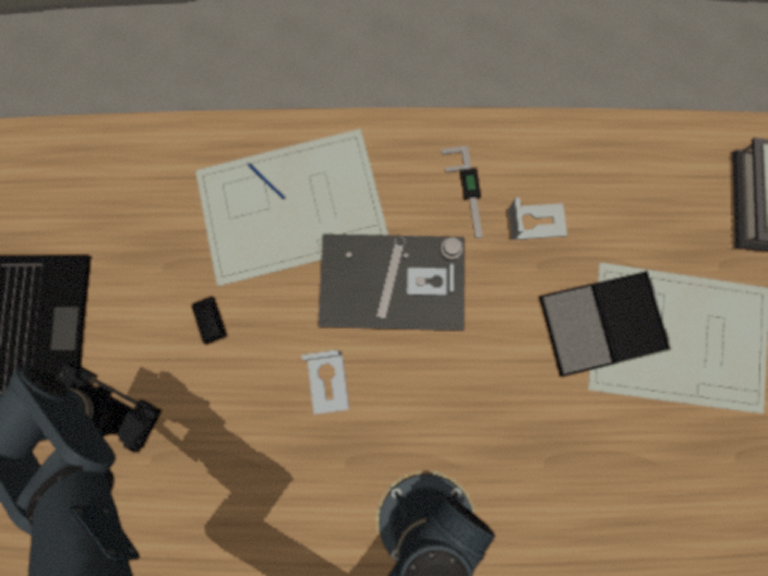

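The scene view shows the fixture at (400,312) with the bracket, bar and collar on it. It also shows the case at (185,275), loose brackets at (225,355) and (465,250), the caliper at (300,390) and the mouse at (592,285). In the top view the fixture is at (392,282), the bar runs from (398,240) to (382,317), and the case floor is at (577,330).

Candidates for the bracket, in top-view pixels: (430,281) on the fixture with the stud in its slot, (540,220) loose, and (327,382) loose. I choose the one on the fixture, the smallest, and check it in a close crop.

```bash
python3 - <<'E'
from h import *
import pickle
t=pickle.load(open('top0.pkl','rb'))['pixels'];s=pickle.load(open('scene0.pkl','rb'))['pixels']
a=cv2.resize(t[150:225,208:318],None,fx=7,fy=7,interpolation=cv2.INTER_CUBIC)[:, :770]
cv2.imwrite('pics/topc.png',cv2.convertScaleAbs(a,alpha=1.5))
b=cv2.resize(s[175:240,205:335],None,fx=6,fy=6,interpolation=cv2.INTER_CUBIC)
cv2.imwrite('pics/scenec.png',cv2.convertScaleAbs(b,alpha=1.5))
E
```

```text
(no output)
```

View pics/topc.png

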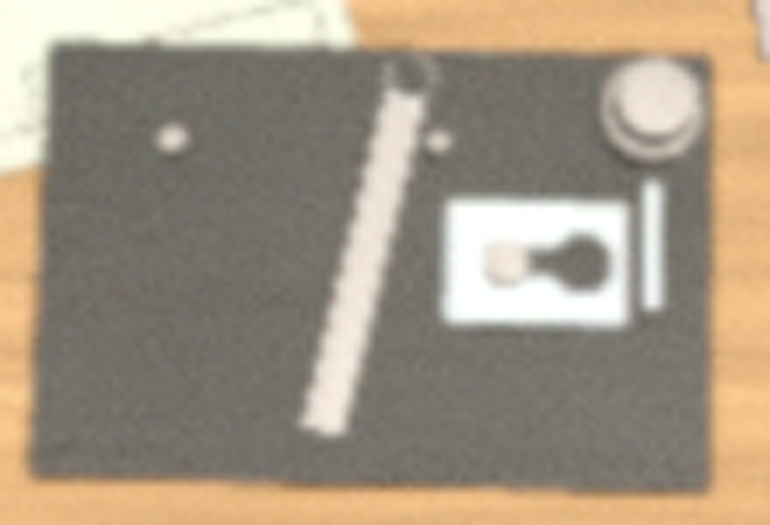

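View pics/scenec.png

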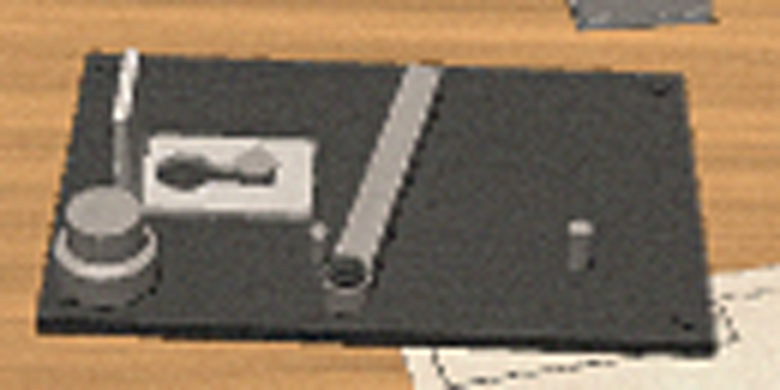

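The crops show the bracket with its stud at the +y end of the slot, the tab standing at top-crop (653,245) and the bar from (410,75) to (325,430). The stop pin is at (172,137), a second small pin at (438,140) and the collar at (653,105), close beyond the tab. Next I measure these.

```bash
python3 - <<'E'
from h import *
import pickle
np.set_printoptions(precision=4,suppress=True)
t=pickle.load(open('top0.pkl','rb'));s=pickle.load(open('scene0.pkl','rb'))
f=lambda p:((p[0]+.5)/7-.5+208,(p[1]+.5)/7-.5+150)
g=lambda p:((p[0]+.5)/6-.5+205,(p[1]+.5)/6-.5+175)
# plate by mask
def P(p,z):return plane(t,f(p),z)
def S(p,z):return plane(s,g(p),z)
c=[P(p,.012)[:2] for p in[(52,45),(710,57),(710,490),(33,475)]]
print('plate top',*c); 
c2=[S(p,.012)[:2] for p in[(715,343),(40,320),(85,53),(683,75)]]
print('plate scene',*c2)
c=(np.array(c)+np.array(c2))/2
print('sides',[np.linalg.norm(c[i]-c[i-1]) for i in range(4)])
ex=(c[0]-c[3])+(c[1]-c[2]);ey=(c[0]-c[1])+(c[3]-c[2])
ang=(np.arctan2(ex[1],ex[0])+np.arctan2(ey[1],ey[0])-np.pi/2)/2
R=np.array([[np.cos(ang),-np.sin(ang)],[np.sin(ang),np.cos(ang)]])
o=c.mean(0)-R@[0,.0575]
print('ang',np.degrees(ang),'origin',o)
for n,q,a,b,z in[('stud',(0,-.008),(507,262),(258,160),.026),('pivot',(.09,.042),(410,75),(346,271),.029),('stop',(.056,.151),(172,137),(580,228),.036)]:
    print(n,'exp',o+R@q,'top',P(a,z)[:2],'scene',S(b,z)[:2],'tri',*tri(t,f(a),s,g(b)))
print('bar end top',P((325,430),.029),S((425,66),.029))
print('tab top edge ctr',P((653,245),.074), 'ends',P((653,181),.074),P((653,311),.074))
print('foot',*[P(p,.018)[:2] for p in[(443,200),(443,325),(630,203),(630,325)]])
print('foot sc',*[S(p,.018)[:2] for p in[(312,213),(316,140)]])
print('tab sc',S((132,50),.074))
print('wide',P((582,263),.018))
print('collar',P((655,95),.054))
print('smallpin',tri(t,f((438,140)),s,g((318,230))))
# case floor
im=t['pixels'];hsv=cv2.cvtColor(im,cv2.COLOR_BGR2HSV)
roi=np.zeros(im.shape[:2],np.uint8);roi[170:260,355:450]=1
fl=((hsv[...,2]>60)&(hsv[...,2]<170)&(hsv[...,1]<60)&(roi>0)).astype(np.uint8)
n,l,st,ce=cv2.connectedComponentsWithStats(fl)
for i in range(1,n):
  if st[i,4]>200:
    cn=cv2.findContours((l==i).astype(np.uint8),0,1)[0][0]
    r=cv2.minAreaRect(cn);print('case',st[i],[plane(t,p,.005)[:2] for p in cv2.boxPoints(r)],plane(t,r[0],.005))
E
```

```text
plate top [0.6446 0.2379] [ 0.6374 -0.093 ] [ 0.4209 -0.0882] [0.4284 0.2422]
plate scene [0.6477 0.2371] [ 0.6404 -0.0936] [ 0.4189 -0.0913] [0.4285 0.2438]
sides [np.float64(0.2177548963134163), np.float64(0.33086109175189493), np.float64(0.218983197235863), np.float64(0.3328657380326564)]
ang -1.281132872405171 origin [0.5321 0.0169]
stud exp [0.5319 0.0089] top [0.5313 0.0103] scene [0.5291 0.0097] tri [0.5311 0.01   0.0276] 0.0006277442722951779
pivot exp [0.623  0.0569] top [0.6244 0.0575] scene [0.6188 0.0561] tri [0.6235 0.0567 0.0331] 0.0015014254730232111
stop exp [0.5914 0.1666] top [0.592  0.1741] scene [0.5909 0.1729] tri [0.5918 0.1734 0.0368] 0.0012548188903537655
bar end top [0.449  0.0988 0.029 ] [0.4478 0.0984 0.029 ]
tab top edge ctr [ 0.5317 -0.0565  0.074 ] ends [ 0.5622 -0.0571  0.074 ] [ 0.5004 -0.0559  0.074 ]
foot [0.5636 0.0413] [0.5014 0.0416] [ 0.5619 -0.051 ] [ 0.5012 -0.05  ]
foot sc [0.5617 0.0385] [0.5011 0.0396]
tab sc [ 0.4996 -0.0569  0.074 ]
wide [ 0.532  -0.0269  0.018 ]
collar [ 0.6083 -0.0608  0.054 ]
smallpin (array([0.5911, 0.0428, 0.0316]), np.float64(0.002005724855094466))
case [ 362  175   88   85 2816] [array([ 0.5766, -0.279 ]), array([ 0.5762, -0.5933]), array([ 0.2832, -0.5688]), array([ 0.2874, -0.2661])] [ 0.4285 -0.4243  0.005 ]
```

```bash
cat >> h.py <<'E'
from scipy.spatial.transform import Rotation as Ro
def go(x,y,z,psi):
    o=status.get_obs();A=Ro.from_quat(o['tool_rot']);B=Ro.from_euler('ZX',[psi,180],degrees=True)
    d=A.inv().apply(np.array([x,y,z])-o['position'])
    print('pos',np.round(d,4),'rot',np.round((A.inv()*B).as_rotvec(degrees=True),2),'F',np.round(o['ft_force'],1),'t',round(o['time'],2))
E
python3 - <<'E'
from h import *
import pickle
np.set_printoptions(precision=4,suppress=True)
for n,pts in(('top',[(543,296),(592,285),(611,365),(562,374)]),('scene',[(188,250),(242,245),(244,298),(186,304)])):
    t=pickle.load(open(n+'0.pkl','rb'));im=t['pixels']
    g=cv2.cvtColor(im,cv2.COLOR_BGR2GRAY)
    roi=np.zeros_like(g);cv2.fillPoly(roi,[np.array(pts)*2//3],1);roi=cv2.dilate(roi,np.ones((5,5)))
    seed=cv2.erode(roi,np.ones((15,15)));med=np.median(g[seed>0]);wall=np.percentile(g[roi>0],3)
    m=((g>(med+wall)/2)&(g<med+35)&(roi>0)).astype(np.uint8);m=cv2.morphologyEx(m,cv2.MORPH_OPEN,np.ones((5,5)))
    k=max(cv2.findContours(m,0,1)[0],key=cv2.contourArea);r=cv2.minAreaRect(k)
    b=cv2.boxPoints(r);q=np.array([plane(t,p,.005)[:2] for p in cv2.approxPolyDP(k,4,True)[:,0].astype(float)])
    w=np.array([plane(t,p,.005)[:2] for p in k[:,0].astype(float)],np.float32)
    print(n,med,wall,cv2.minAreaRect(w),'\n',q)
go(.4544,.0591,.195,166.5)
E
```

```text
top 106.0 24.0 ((0.42204222083091736, -0.34996944665908813), (0.18257451057434082, 0.11597877740859985), 12.82606315612793) 
 [[ 0.5195 -0.3857]
 [ 0.4953 -0.2785]
 [ 0.3272 -0.3124]
 [ 0.3464 -0.4175]]
scene 82.0 0.0 ((0.406535804271698, -0.3529626727104187), (0.1567564159631729, 0.11660617589950562), 12.147117614746094) 
 [[ 0.3234 -0.3146]
 [ 0.3457 -0.4248]
 [ 0.4887 -0.3929]
 [ 0.4691 -0.2845]]
pos [-0.3862 -0.3773 -0.0007] rot [ -0.11  -0.03 -11.7 ] F [-1.   0.  -0.4] t 0.1
```

>>> arm_command(delta_rot=[[0, 0, -1], [0, 0, -2], [0, 0, -3], [0, 0, -4], [0, 0, -5], [0, 0, -6], [0, 0, -7], [0, 0, -8], [0, 0, -9], [0, 0, -10], [0, 0, -11], [0, 0, -11.7]], delta_pos=[[-0.014, -0.014, 0], [-0.037, -0.036, 0], [-0.064, -0.062, 0], [-0.091, -0.089, 0], [-0.118, -0.115, 0], [-0.145, -0.142, 0], [-0.172, -0.168, 0], [-0.199, -0.194, 0], [-0.226, -0.221, 0], [-0.253, -0.247, 0], [-0.28, -0.274, 0], [-0.307, -0.3, 0]], gripper=[1, 1, 1, 1, 1, 1, 1, 1, 1, 1, 1, 1], grip_force=20)

```text
time: 1.1
position: [0.416, 0.1616, 0.1944]
tool_rot: [0.117, 0.993, -0.0, -0.0]
ft_force: [1.7, -0.6, -0.1]
grip_width: 0.0149
grip_force: 0.0
```

```bash
python3 -c "
from h import *
go(.4544,.0591,.195,166.5);print(status.get_obs()['position'],status.get_obs()['grip_width'])"
```

```text
pos [-0.0612 -0.0907 -0.0006] rot [-0.01 -0.03  0.05] F [ 1.7 -0.6 -0.1] t 1.1
[0.41601119 0.16155077 0.19441331] 0.0149473317668179
```

>>> arm_command(delta_rot=[[0, 0, 0], [0, 0, 0], [0, 0, 0], [0, 0, 0], [0, 0, 0], [0, 0, 0], [0, 0, 0], [0, 0, 0], [0, 0, 0], [0, 0, 0], [0, 0, 0], [0, 0, 0]], delta_pos=[[-0.017, -0.025, 0], [-0.034, -0.05, 0], [-0.051, -0.075, 0], [-0.061, -0.091, 0.01], [-0.061, -0.091, 0.03], [-0.061, -0.091, 0.055], [-0.061, -0.091, 0.08], [-0.061, -0.091, 0.105], [-0.061, -0.091, 0.13], [-0.061, -0.091, 0.155], [-0.061, -0.091, 0.17], [-0.061, -0.091, 0.176]], gripper=[1, 1, 1, 1, 1, 1, 1, 1, 1, 1, 1, 1])

```text
time: 2.1
position: [0.4526, 0.0607, 0.0163]
tool_rot: [0.118, 0.993, -0.0, -0.002]
ft_force: [0.0, 0.4, 0.8]
grip_width: 0.0006
grip_force: 0.0
```

```bash
python3 - <<'E'
from h import *
o=status.get_obs();print(o['position'],o['ft_force'],o['grip_width'])
A=Ro.from_quat(o['tool_rot'])
piv=np.array([.6235,.0567])
print(A.as_matrix().round(3))
for th in np.arange(.235,1.18,.085):
    e=np.array([-np.cos(th),np.sin(th)]);n=np.array([np.sin(th),np.cos(th)])
    p=piv+.165*e-.025*n
    print(round(th,3),A.inv().apply([*(p-o['position'][:2]),0]).round(4),'rot',round(np.degrees(th)-13.5,1))
E
```

```text
[0.45255362 0.06072716 0.01631526] [0.04893224 0.42320092 0.79185039] 0.0006155507145714154
[[-0.972  0.234 -0.005]
 [ 0.234  0.972  0.001]
 [ 0.005 -0.001 -1.   ]]
0.235 [-0.0022  0.0109 -0.    ] rot -0.0
0.32 [-0.0006  0.025  -0.    ] rot 4.8
0.405 [-0.0003  0.0392 -0.    ] rot 9.7
0.49 [-0.0012  0.0533 -0.    ] rot 14.6
0.575 [-0.0032  0.0673 -0.0001] rot 19.4
0.66 [-0.0065  0.0811 -0.0001] rot 24.3
0.745 [-0.0109  0.0946 -0.0001] rot 29.2
0.83 [-1.640e-02  1.077e-01 -1.000e-04] rot 34.1
0.915 [-0.0231  0.1202 -0.0002] rot 38.9
1.0 [-0.0307  0.1321 -0.0002] rot 43.8
1.085 [-0.0394  0.1434 -0.0003] rot 48.7
1.17 [-0.049   0.1538 -0.0003] rot 53.5
```

>>> arm_command(delta_rot=[[0, 0, 0], [0, 0, 0], [0, 0, 2.4], [0, 0, 4.8], [0, 0, 7.2], [0, 0, 9.7], [0, 0, 12.1], [0, 0, 14.6], [0, 0, 17], [0, 0, 19.4], [0, 0, 21.8], [0, 0, 24.3]], delta_pos=[[-0.001, 0.005, -0.001], [-0.002, 0.011, -0.001], [-0.001, 0.018, -0.001], [-0.001, 0.025, -0.001], [0, 0.032, -0.001], [0, 0.039, -0.001], [-0.001, 0.046, -0.001], [-0.001, 0.053, -0.001], [-0.002, 0.06, -0.001], [-0.003, 0.067, -0.001], [-0.005, 0.074, -0.001], [-0.0065, 0.081, -0.001]], gripper=[1, 1, 1, 1, 1, 1, 1, 1, 1, 1, 1, 1])

```text
time: 3.1
position: [0.481, 0.139, 0.0213]
tool_rot: [0.325, 0.946, 0.001, 0.002]
ft_force: [-0.9, -0.5, 0.0]
grip_width: 0.0005
grip_force: 0.0
```

```bash
cat > bar.py <<'E'
from h import *
import sys
o=status.get_obs();print(o['position'],o['ft_force'])
A=Ro.from_quat(o['tool_rot']);psi=np.degrees(A.as_euler('ZYX')[0]);print('psi',psi)
piv=np.array([.6235,.0567])
for th in map(float,sys.argv[1:]):
    e=np.array([-np.cos(th),np.sin(th)]);n=np.array([np.sin(th),np.cos(th)])
    p=piv+.165*e-.025*n
    print(round(th,3),A.inv().apply([*(p-o['position'][:2]),.0175-o['position'][2]]).round(4),'rot',round(psi-180+np.degrees(th),1))
c=cam('top');cv2.imwrite('pics/b.png',c['pixels'])
E
python3 bar.py .7 .745 .79 .83 .87 .915 .96 1.0 1.04 1.085
```

```text
[0.48098696 0.13900258 0.02130724] [-0.90195181 -0.53291445  0.03409537]
psi 142.11783780517592
0.7 [0.0028 0.004  0.0038] rot 2.2
0.745 [0.0035 0.0114 0.0038] rot 4.8
0.79 [0.0038 0.0189 0.0038] rot 7.4
0.83 [0.0038 0.0256 0.0039] rot 9.7
0.87 [0.0036 0.0323 0.0039] rot 12.0
0.915 [0.003  0.0398 0.0039] rot 14.5
0.96 [0.002  0.0472 0.0039] rot 17.1
1.0 [0.0009 0.0538 0.0039] rot 19.4
1.04 [-0.0005  0.0603  0.004 ] rot 21.7
1.085 [-0.0023  0.0676  0.004 ] rot 24.3
```

>>> arm_command(delta_rot=[[0, 0, 2.2], [0, 0, 4.8], [0, 0, 7.4], [0, 0, 9.7], [0, 0, 12], [0, 0, 14.5], [0, 0, 17.1], [0, 0, 19.4], [0, 0, 21.7], [0, 0, 24.3], [0, 0, 24.3]], delta_pos=[[0.003, 0.004, 0.001], [0.0035, 0.0115, 0.002], [0.004, 0.019, 0.003], [0.004, 0.0255, 0.003], [0.0035, 0.0325, 0.003], [0.003, 0.04, 0.003], [0.002, 0.047, 0.003], [0.001, 0.054, 0.003], [-0.0005, 0.0605, 0.003], [-0.002, 0.0675, 0.003], [-0.002, 0.0675, 0.003]], gripper=[1, 1, 1, 1, 1, 1, 1, 1, 1, 1, 1])

```text
time: 4.07
position: [0.5248, 0.1912, 0.0181]
tool_rot: [0.515, 0.857, 0.002, 0.002]
ft_force: [0.3, -0.8, 0.6]
grip_width: 0.0003
grip_force: 0.0
```

```bash
python3 bar.py 1.1 1.12 1.14 1.16 1.18 1.2; python3 - <<'E'
import cv2
a=cv2.imread('pics/b.png')[150:225,208:318]
cv2.imwrite('pics/b1.png',cv2.convertScaleAbs(cv2.resize(a,None,fx=7,fy=7,interpolation=cv2.INTER_CUBIC),alpha=1.5))
E
```

```text
[0.52482454 0.19123442 0.01814346] [ 0.27400736 -0.83910363  0.55608436]
psi 117.95780353169651
1.1 [0.0003 0.0019 0.0007] rot 1.0
1.12 [0.0007 0.0052 0.0007] rot 2.1
1.14 [0.0011 0.0086 0.0007] rot 3.3
1.16 [0.0013 0.0119 0.0007] rot 4.4
1.18 [0.0016 0.0152 0.0007] rot 5.6
1.2 [0.0017 0.0185 0.0007] rot 6.7
```

View pics/b1.png

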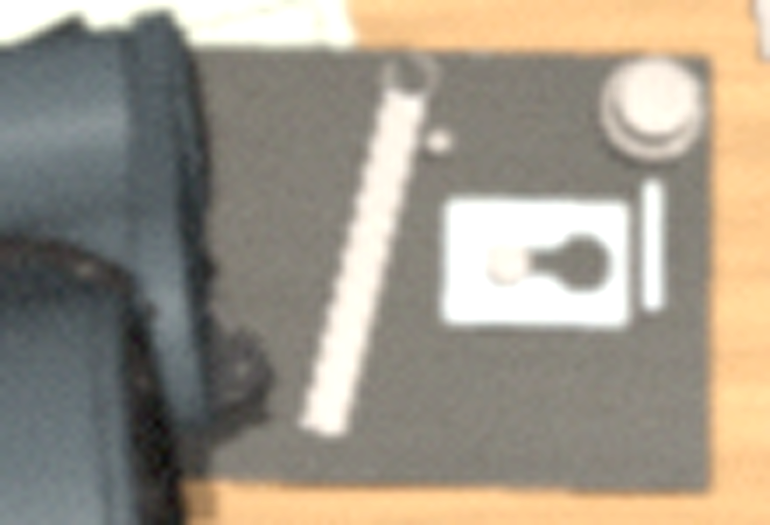

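This top picture shows the bar still at (410,75)–(325,430), so it has not moved. The gripper is now at its left, near (240,370). I check the scene view.

```bash
python3 - <<'E'
from h import *
c=cam('scene');a=c['pixels'][120:250,195:355]
print(proj(c,[status.get_obs()['position']]),proj(cam('top'),[status.get_obs()['position']]))
cv2.imwrite('pics/s1.png',cv2.convertScaleAbs(cv2.resize(a,None,fx=4.5,fy=4.5,interpolation=cv2.INTER_CUBIC),alpha=1.6))
E
```

```text
[[304.79445877 203.19122307]] [[227.73968958 190.08553311]]
```

View pics/s1.png

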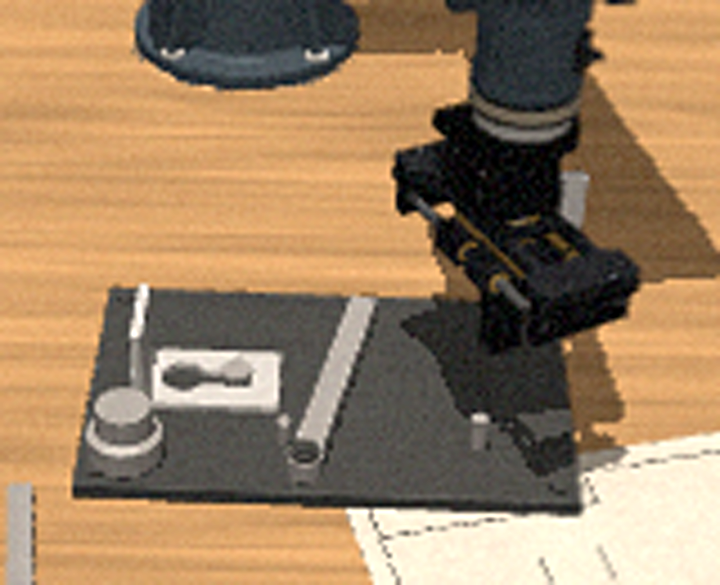

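```bash
python3 - <<'E'
from h import *
c=cam('scene')
p=np.array([.2655,.5655,.1945]);y=np.array([.4255,.905,0])
for w in(-.05,.05,0):print(proj(c,[p+w*y])*1.5)
o=status.get_obs();p=o['position'];A=Ro.from_quat(o['tool_rot']).as_matrix()
print(p,o['q'],A.round(3))
f=lambda q:((proj(c,[q])[0]-[195,120])*4.5).round()
for dz in(0,.01,.02,.03):print(dz,f(p+[0,0,dz]),f(p+A[:,1]*.012+A[:,0]*-.0095+[0,0,dz]),f(p-A[:,1]*.012-A[:,0]*.0095+[0,0,dz]))
# body bottom corners at 70mm
for a in(-.0375,.0375):
  for b in(-.095,.095):print(a,b,f(p+A[:,0]*a+A[:,1]*b-A[:,2]*.07))
E
```

```text
[[595.36373619 172.66054879]]
[[638.95462481 182.48515197]]
[[616.97418172 177.51112113]]
[0.52198068 0.18995072 0.01708419] [ 1.47861480e-01  7.00788054e-01  1.74073457e+00 -1.01752583e-04
  7.00018452e-01 -3.40368338e-01] [[-0.469  0.883  0.   ]
 [ 0.883  0.469 -0.   ]
 [-0.     0.    -1.   ]]
0 [493. 374.] [491. 388.] [473. 368.]
0.01 [495. 363.] [492. 377.] [474. 357.]
0.02 [496. 352.] [493. 365.] [475. 346.]
0.03 [497. 341.] [495. 354.] [476. 335.]
-0.0375 -0.095 [385. 236.]
-0.0375 0.095 [533. 389.]
0.0375 -0.095 [475. 210.]
0.0375 0.095 [629. 357.]
```

The scene view shows the bar unmoved, with the fingertips ending at about (500,348). That is some 25 px above where the reported TCP (493,374) projects, so the fingers passed over the bar. I find the true tip height by probing down gently on the bare plate here.

>>> arm_command(delta_rot=[[0, 0, 0], [0, 0, 0], [0, 0, 0], [0, 0, 0], [0, 0, 0], [0, 0, 0]], delta_pos=[[0, 0, 0.001], [0, 0, 0.002], [0, 0, 0.003], [0, 0, 0.004], [0, 0, 0.005], [0, 0, 0.005]], gripper=[1, 1, 1, 1, 1, 1])

```text
time: 4.77
position: [0.5221, 0.1899, 0.0112]
tool_rot: [0.516, 0.857, -0.0, -0.0]
ft_force: [-0.9, -0.3, -0.3]
grip_width: 0.0004
grip_force: 0.0
```

>>> arm_command(delta_rot=[[0, 0, 0], [0, 0, 0], [0, 0, 0], [0, 0, 0], [0, 0, 0], [0, 0, 0]], delta_pos=[[0, 0, 0.001], [0, 0, 0.002], [0, 0, 0.003], [0, 0, 0.004], [0, 0, 0.005], [0, 0, 0.005]], gripper=[1, 1, 1, 1, 1, 1])

```text
time: 5.27
position: [0.5222, 0.19, 0.0063]
tool_rot: [0.516, 0.857, -0.0, -0.0]
ft_force: [-0.6, 0.3, 0.9]
grip_width: 0.0004
grip_force: 0.0
```

>>> arm_command(delta_rot=[[0, 0, 0], [0, 0, 0], [0, 0, 0], [0, 0, 0]], delta_pos=[[0, 0, 0.001], [0, 0, 0.002], [0, 0, 0.003], [0, 0, 0.003]], gripper=[1, 1, 1, 1])

```text
time: 5.6
position: [0.5222, 0.19, 0.0033]
tool_rot: [0.516, 0.857, -0.0, -0.0]
ft_force: [0.3, -0.3, 0.4]
grip_width: 0.0003
grip_force: 0.0
```

>>> arm_command(delta_rot=[[0, 0, 0], [0, 0, 0], [0, 0, 0], [0, 0, 0], [0, 0, 0], [0, 0, 0]], delta_pos=[[0, 0, 0.001], [0, 0, 0.002], [0, 0, 0.003], [0, 0, 0.004], [0, 0, 0.005], [0, 0, 0.005]], gripper=[1, 1, 1, 1, 1, 1])

```text
time: 6.1
position: [0.5222, 0.19, -0.0017]
tool_rot: [0.516, 0.857, -0.0, -0.0]
ft_force: [-0.2, 0.4, -1.3]
grip_width: 0.0008
grip_force: 0.0
```

>>> arm_command(delta_rot=[[0, 0, 0], [0, 0, 0], [0, 0, 0], [0, 0, 0]], delta_pos=[[0, 0, 0.001], [0, 0, 0.002], [0, 0, 0.003], [0, 0, 0.003]], gripper=[1, 1, 1, 1])

```text
time: 6.43
position: [0.5222, 0.19, -0.0046]
tool_rot: [0.516, 0.857, -0.0, -0.0]
ft_force: [0.9, 0.5, -0.1]
grip_width: 0.0008
grip_force: 0.0
```

```bash
python3 - <<'E'
from h import *
c=cam('scene');o=status.get_obs();print(o['position'],o['ft_force'],proj(c,[o['position']]))
g=c['pixels'].max(2);sub=g[180:225,288:325]
for r in sub[::2]:print(''.join('%4d'%v for v in r[::2]))
E
```

```text
[ 0.52225146  0.18997756 -0.00457558] [-0.64158543  0.0023673  -0.73353608] [[304.10304405 208.46688245]]
 154 153   4  20  20  69  29  44   8  11  29  27  21  17   9  64  34   1  32
 138 138 140   0  60  10  22   8  41  13  14  17   5   9  17  12  64  23  15
 140 135 139  71   9  12  15   0   3  34  13  23  23  14  10  20  28  24  31
  70  74  45  51  50   8  19  14   6  38  43  22  21  30  26  21  30  23  25
  53  52  32  31  31  26  10  19  57  55  17  23  24  23  25  23  28  29  25
  28  20  21  26  27  30  26  23  53  53  42  13  28  32  42  30  41  27  19
  28  28  32  25  32  26  28   2   9  12  50  38  20  16  29  13  18  10  17
  26  26  23  29  26  32  30  16  14   0   8  50   5  19  11   9  10   6   0
  28  27  25  34  27  26  18   0   7  12   3  18   1   4   1   9   0   7   3
  47  25  31  25  28  27  18   9  10  13  16  26   0  17   1  13   0   1   2
  47  53  31  24  27  31  10  11   8  20  10  32   0  12   5  13  38  79  76
  49  51  21  29  31  27  31  20   1   8  18  33   4  20  28  24  39  69  74
  51  53  52  30  29  27  25  33  32  31  30  26  30  29  28  18  35  80  81
  52  52  47  29  27  23  26  29  32  23  25  24  28  30  23  28  30  81  73
  58  52  52  23  23  28  28  28  28  21  29  29  23  24  22  24  29  75  74
  51  49  52  56  30  26  22  28  26  27  28  28  26  24  25  24  26  74  75
  52  54  55  57  49  26 133 125  26  26  26  50  60  55  51  53  55  63  77
  54  52  52  50  46  47  63  67  52  21  28  37  54  49  52  53  49  59  72
  57  53  52  48  55  53  69  71  51  52  28  21  55  59  55  48  20  53  71
  53  54  47  48  49  54  73  64  53  52  26  31  28  21  25  28  29  44  74
  54  55  55  49  54  52  49  51  52  51  51  22  32  21  28  21  29  28  79
  55  50  51  52  47  50  47  54  51  50  51  48  27  27  25  26  31  31  92
  52  55  55  53  59  50  56  52  53  55  56  55  54  30  24  58  51  52  87
```

>>> arm_command(delta_rot=[[0, 0, 0], [0, 0, 0], [0, 0, 0], [0, 0, 0], [0, 0, 0], [0, 0, 0]], delta_pos=[[0, 0, 0.001], [0, 0, 0.002], [0, 0, 0.003], [0, 0, 0.004], [0, 0, 0.004], [0, 0, 0.004]], gripper=[1, 1, 1, 1, 1, 1])

```text
time: 6.98
position: [0.5223, 0.19, -0.0085]
tool_rot: [0.516, 0.857, -0.0, -0.0]
ft_force: [0.4, 0.4, 0.5]
grip_width: 0.0008
grip_force: 0.0
```

>>> arm_command(delta_rot=[[0, 0, 0], [0, 0, 0], [0, 0, 0], [0, 0, 0]], delta_pos=[[0, 0, 0.001], [0, 0, 0.002], [0, 0, 0.003], [0, 0, 0.003]], gripper=[1, 1, 1, 1])

```text
time: 7.32
position: [0.5222, 0.1899, -0.0117]
tool_rot: [0.516, 0.857, -0.0, -0.0]
ft_force: [1.1, 0.2, -0.6]
grip_width: 0.0004
grip_force: 0.0
```

>>> arm_command(delta_rot=[[0, 0, 0], [0, 0, 0], [0, 0, 0], [0, 0, 0]], delta_pos=[[0, 0, 0.001], [0, 0, 0.002], [0, 0, 0.003], [0, 0, 0.003]], gripper=[1, 1, 1, 1])

```text
time: 7.65
position: [0.5222, 0.19, -0.0147]
tool_rot: [0.516, 0.857, -0.0, -0.0]
ft_force: [-0.1, -0.0, 0.3]
grip_width: 0.0006
grip_force: 0.0
```

>>> arm_command(delta_rot=[[0, 0, 0], [0, 0, 0], [0, 0, 0], [0, 0, 0]], delta_pos=[[0, 0, 0.001], [0, 0, 0.002], [0, 0, 0.002], [0, 0, 0.002]], gripper=[1, 1, 1, 1])

```text
time: 7.98
position: [0.5225, 0.19, -0.0156]
tool_rot: [0.516, 0.857, 0.0, 0.0]
ft_force: [-1.4, -1.0, 6.2]
grip_width: 0.0007
grip_force: 3.3
```

Contact came at reported z = −0.0152 with the plate top at 0.012, so the real tip height is the reported z plus 0.027. I go back over the bar and push again at the right height.

```bash
python3 -c "
from h import *
go(.4544,.0571,.07,166.5)"
```

```text
pos [-0.0856 -0.1223 -0.0856] rot [ 1.000e-02  2.000e-02 -4.859e+01] F [-1.4 -1.   6.2] t 7.98
```

>>> arm_command(delta_rot=[[0, 0, 0], [0, 0, 0], [0, 0, 0], [0, 0, -6], [0, 0, -12], [0, 0, -18], [0, 0, -24], [0, 0, -30], [0, 0, -36], [0, 0, -42], [0, 0, -48.6], [0, 0, -48.6]], delta_pos=[[0, 0, -0.02], [0, 0, -0.05], [0, 0, -0.08], [-0.01, -0.015, -0.086], [-0.022, -0.032, -0.086], [-0.035, -0.05, -0.086], [-0.048, -0.068, -0.086], [-0.06, -0.085, -0.086], [-0.07, -0.1, -0.086], [-0.08, -0.114, -0.086], [-0.086, -0.122, -0.086], [-0.086, -0.122, -0.086]], gripper=[1, 1, 1, 1, 1, 1, 1, 1, 1, 1, 1, 1])

```text
time: 8.98
position: [0.4536, 0.0556, 0.0695]
tool_rot: [0.118, 0.993, -0.0, -0.001]
ft_force: [0.5, 0.5, 0.7]
grip_width: 0.0005
grip_force: 0.0
```

```bash
python3 - <<'E'
from h import *
go(.4544,.0571,-.010,166.5)
o=status.get_obs();p=o['position']+[0,0,.027];print(o['position'])
for n,r in(('scene',[120,250,195,355]),('top',[150,225,208,318])):
    c=cam(n);im=c['pixels'].copy();u=proj(c,[p])[0];print(n,u)
    a=im[r[0]:r[1],r[2]:r[3]];f=4.5
    a=cv2.convertScaleAbs(cv2.resize(a,None,fx=f,fy=f,interpolation=cv2.INTER_CUBIC),alpha=2.2)
    cv2.drawMarker(a,tuple(int(v) for v in (u-[r[2],r[0]])*f),(0,0,255),0,12,1)
    if n=='scene':cv2.imwrite('pics/s2.png',a)
E
```

```text
pos [-0.0006  0.0017  0.0795] rot [-0.03 -0.08 -0.01] F [0.5 0.5 0.7] t 8.98
[0.45359098 0.05561669 0.06953794]
scene [262.83785467 169.33168386]
top [266.78839713 207.6509607 ]
```

View pics/s2.png

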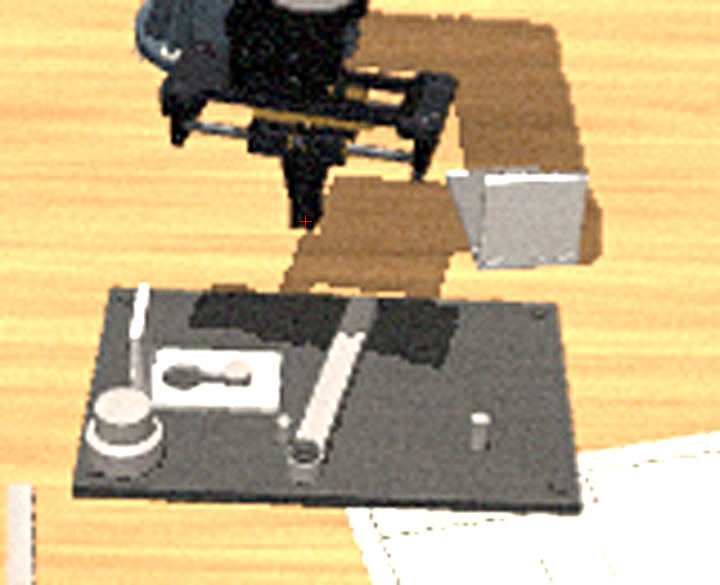

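The picture shows the fingertip at (305,228), with the corrected TCP marked at (305,221), so xy is good and z is right within a few mm. The closed fingers look only about 17 mm thick, so the push offset is smaller.

>>> arm_command(delta_rot=[[0, 0, 0], [0, 0, 0], [0, 0, 0], [0, 0, 0], [0, 0, 0]], delta_pos=[[-0.001, 0.002, 0.02], [-0.001, 0.002, 0.045], [-0.001, 0.002, 0.065], [-0.001, 0.002, 0.0785], [-0.001, 0.002, 0.0785]], gripper=[1, 1, 1, 1, 1])

```text
time: 9.5
position: [0.4553, 0.0595, -0.0111]
tool_rot: [0.118, 0.993, 0.0, -0.002]
ft_force: [0.3, -0.9, -0.5]
grip_width: 0.0002
grip_force: 0.0
```

```bash
sed -i 's/\.0175-o/-.009-o/; s/-\.025\*n/-.018*n/' bar.py; python3 bar.py .235 .28 .32 .36 .405 .45 .49 .53 .575 .62 .66
```

```text
[ 0.4553359   0.05951636 -0.01114065] [ 0.29572282 -0.85287428 -0.47711513]
psi 166.4253531011255
0.235 [ 0.0008  0.0184 -0.0021] rot -0.1
0.28 [ 0.0015  0.0259 -0.0021] rot 2.5
0.32 [ 0.0018  0.0325 -0.0021] rot 4.8
0.36 [ 0.0018  0.0391 -0.0021] rot 7.1
0.405 [ 0.0016  0.0466 -0.0022] rot 9.6
0.45 [ 0.001   0.054  -0.0022] rot 12.2
0.49 [ 0.0001  0.0606 -0.0022] rot 14.5
0.53 [-0.001   0.0672 -0.0022] rot 16.8
0.575 [-0.0025  0.0745 -0.0022] rot 19.4
0.62 [-0.0044  0.0817 -0.0022] rot 21.9
0.66 [-0.0063  0.0881 -0.0022] rot 24.2
```

>>> arm_command(delta_rot=[[0, 0, 0], [0, 0, 0], [0, 0, 2.5], [0, 0, 4.8], [0, 0, 7.1], [0, 0, 9.6], [0, 0, 12.2], [0, 0, 14.5], [0, 0, 16.8], [0, 0, 19.4], [0, 0, 21.9], [0, 0, 24.2]], delta_pos=[[0, 0.009, -0.0005], [0.001, 0.0185, -0.0005], [0.0015, 0.026, -0.0005], [0.002, 0.0325, -0.0005], [0.002, 0.039, -0.0005], [0.0015, 0.0465, -0.0005], [0.001, 0.054, -0.0005], [0, 0.0605, -0.0005], [-0.001, 0.067, -0.0005], [-0.0025, 0.0745, -0.0005], [-0.0045, 0.0815, -0.0005], [-0.0065, 0.088, -0.0005]], gripper=[1, 1, 1, 1, 1, 1, 1, 1, 1, 1, 1, 1])

```text
time: 10.55
position: [0.4838, 0.144, -0.0071]
tool_rot: [0.324, 0.946, 0.0, 0.001]
ft_force: [-0.1, -2.0, -0.1]
grip_width: 0.0004
grip_force: 0.7
```

```bash
python3 bar.py .7 .745 .79 .83 .87 .915 .96 1.0 1.04 1.085 1.11
```

```text
[ 0.48380723  0.14402368 -0.00713525] [-0.06481315 -2.01462305 -0.14197001]
psi 142.221199901625
0.7 [0.0017 0.0053 0.0019] rot 2.3
0.745 [0.002  0.0127 0.0019] rot 4.9
0.79 [0.002  0.0202 0.0019] rot 7.5
0.83 [0.0018 0.0268 0.0019] rot 9.8
0.87 [0.0012 0.0335 0.0019] rot 12.1
0.915 [0.0003 0.0409 0.0019] rot 14.6
0.96 [-0.001   0.0482  0.0019] rot 17.2
1.0 [-0.0024  0.0547  0.0019] rot 19.5
1.04 [-0.004   0.0611  0.0019] rot 21.8
1.085 [-0.0062  0.0683  0.002 ] rot 24.4
1.11 [-0.0075  0.0722  0.002 ] rot 25.8
```

Contact this time: the force on the fingers is −2 N in y. I keep pushing.

>>> arm_command(delta_rot=[[0, 0, 2.3], [0, 0, 4.9], [0, 0, 7.5], [0, 0, 9.8], [0, 0, 12.1], [0, 0, 14.6], [0, 0, 17.2], [0, 0, 19.5], [0, 0, 21.8], [0, 0, 24.4], [0, 0, 25], [0, 0, 25]], delta_pos=[[0.0015, 0.0055, 0.001], [0.002, 0.0125, 0.001], [0.002, 0.02, 0.001], [0.002, 0.027, 0.001], [0.001, 0.0335, 0.001], [0, 0.041, 0.001], [-0.001, 0.048, 0.001], [-0.0025, 0.0545, 0.001], [-0.004, 0.061, 0.001], [-0.006, 0.068, 0.001], [-0.0065, 0.0695, 0.001], [-0.0065, 0.0695, 0.001]], gripper=[1, 1, 1, 1, 1, 1, 1, 1, 1, 1, 1, 1])

```text
time: 11.6
position: [0.5312, 0.1946, -0.0086]
tool_rot: [0.519, 0.854, 0.001, 0.001]
ft_force: [0.2, -0.8, 0.1]
grip_width: 0.0006
grip_force: 0.0
```

```bash
cat > seebar.py <<'E'
from h import *
c=cam('top');s=cam('scene');g=s['pixels'].max(2).astype(int)
# bar mask in scene: greyish bright, in plate region
hsv=cv2.cvtColor(s['pixels'],cv2.COLOR_BGR2HSV)
poly=proj(s,[[.640,-.02,.029],[.640,.235,.029],[.435,.235,.029],[.435,.05,.029],[.58,.05,.029]]).astype(int)
roi=np.zeros(g.shape,np.uint8);cv2.fillPoly(roi,[poly],1)
m=((g>75)&(hsv[...,1]<70)&(roi>0)).astype(np.uint8)
n,l,st,ce=cv2.connectedComponentsWithStats(m)
for i in range(1,n):
    if st[i,4]>40:
        pts=np.argwhere(l==i)[:,::-1].astype(float);w=np.array([plane(s,p,.029)[:2] for p in pts],np.float32)
        print(st[i],cv2.minAreaRect(w));vx,vy,_,_=cv2.fitLine(w,2,0,.01,.01).ravel();print('theta fixture',np.arctan2(abs(vy),abs(vx))-.022)
E
python3 seebar.py; python3 bar.py 1.12 1.14 1.16 1.18
```

```text
[261 208  43  16 180] ((0.5954986810684204, 0.111477330327034), (0.031110187992453575, 0.13790786266326904), 22.403705596923828)
theta fixture 1.098692
[ 0.53074928  0.19408057 -0.00892984] [-0.93083353  0.67192935  0.08189784]
psi 117.3896527805291
1.12 [0.0008 0.0057 0.0001] rot 1.6
1.14 [0.001  0.009  0.0001] rot 2.7
1.16 [0.0012 0.0123 0.0001] rot 3.9
1.18 [0.0013 0.0156 0.0001] rot 5.0
```

>>> arm_command(delta_rot=[[0, 0, 0.8], [0, 0, 1.6], [0, 0, 2.2], [0, 0, 2.2], [0, 0, 2.2]], delta_pos=[[0.0005, 0.003, 0], [0.001, 0.0055, 0], [0.001, 0.0075, 0], [0.001, 0.0075, 0], [0.001, 0.0075, 0]], gripper=[1, 1, 1, 1, 1])

```text
time: 12.17
position: [0.5372, 0.1981, -0.0095]
tool_rot: [0.537, 0.844, 0.0, 0.0]
ft_force: [0.7, -0.4, -0.5]
grip_width: 0.0008
grip_force: 0.1
```

>>> arm_command(delta_rot=[[0, 0, 0.6], [0, 0, 1], [0, 0, 1], [0, 0, 1]], delta_pos=[[0, 0.0015, 0], [0, 0.003, 0], [0, 0.003, 0], [0, 0.003, 0]], gripper=[1, 1, 1, 1])

```text
time: 12.5
position: [0.5396, 0.1994, -0.0096]
tool_rot: [0.544, 0.839, -0.0, -0.0]
ft_force: [-0.5, -0.0, -0.9]
grip_width: 0.0008
grip_force: 0.4
```

```bash
python3 seebar.py; python3 bar.py 1.16 1.18
```

```text
[261 209  43  15 182] ((0.5984922647476196, 0.11271141469478607), (0.024634260684251785, 0.13790786266326904), 22.403703689575195)
theta fixture 1.136607
[ 0.53966963  0.19927435 -0.00952792] [-1.91627722 -0.22165683  0.25838565]
psi 114.09995102888932
1.16 [ 0.0008  0.0019 -0.0005] rot 0.6
1.18 [ 0.0011  0.0052 -0.0005] rot 1.7
```

>>> arm_command(delta_rot=[[0, 0, 0.5], [0, 0, 0.5], [0, 0, 0.5]], delta_pos=[[0, 0.001, 0], [0, 0.002, 0], [0, 0.002, 0]], gripper=[1, 1, 1])

```text
time: 12.9
position: [0.5415, 0.2002, -0.0095]
tool_rot: [0.548, 0.837, -0.0, -0.0]
ft_force: [-1.3, -0.1, -0.3]
grip_width: 0.0007
grip_force: 0.5
```

>>> arm_command(delta_rot=[[0, 0, 0.5], [0, 0, 0.5], [0, 0, 0.5]], delta_pos=[[0, 0.001, 0], [0, 0.002, 0], [0, 0.002, 0]], gripper=[1, 1, 1])

```text
time: 13.15
position: [0.5423, 0.2006, -0.0095]
tool_rot: [0.551, 0.834, -0.001, -0.001]
ft_force: [-3.4, -0.9, 1.6]
grip_width: 0.0003
grip_force: 1.7
```

>>> arm_command(delta_rot=[[0, 0, 0], [0, 0, 0], [0, 0, 0]], delta_pos=[[0, 0.001, 0], [0, 0.0015, 0], [0, 0.0015, 0]], gripper=[1, 1, 1])

```text
time: 13.4
position: [0.5423, 0.2006, -0.0095]
tool_rot: [0.551, 0.834, -0.002, -0.002]
ft_force: [-4.8, -3.5, 4.8]
grip_width: -0.0002
grip_force: 3.1
```

```bash
python3 seebar.py; python3 bar.py 1.18
```

```text
[259 210  45  14 181] ((0.6001777648925781, 0.11132380366325378), (0.022575482726097107, 0.14175836741924286), 22.403703689575195)
theta fixture 1.1449579
[ 0.54226998  0.20063387 -0.00953221] [-6.43175424 -2.82200633  3.75293158]
psi 113.12018052221175
1.18 [ 0.0009  0.0023 -0.0005] rot 0.7
```

The bar is hard against its stop: the TCP no longer moves, the force has risen to 7 N, and the camera gives about 1.145 rad. I back off and head to the tab.

>>> arm_command(delta_rot=[[0, 0, 0], [0, 0, 0], [0, 0, 0], [0, 0, 0], [0, 0, 0], [0, 0, 0]], delta_pos=[[0, -0.006, 0], [0, -0.016, 0], [0, -0.022, -0.015], [0, -0.022, -0.045], [0, -0.022, -0.08], [0, -0.022, -0.1]], gripper=[1, 1, 1, 1, 1, 1])

```text
time: 14.05
position: [0.5276, 0.1933, 0.0937]
tool_rot: [0.551, 0.834, 0.003, 0.003]
ft_force: [1.2, -0.5, 0.3]
grip_width: 0.0001
grip_force: 0.0
```

```bash
python3 -c "
from h import *
go(.5317,-.0565,.09,178.7)"
```

```text
pos [-0.2314 -0.0942  0.0034] rot [  0.33   0.35 -65.61] F [ 1.2 -0.5  0.3] t 14.05
```

>>> arm_command(delta_rot=[[0, 0, -5], [0, 0, -11], [0, 0, -17], [0, 0, -23], [0, 0, -29], [0, 0, -35], [0, 0, -41], [0, 0, -47], [0, 0, -53], [0, 0, -59], [0, 0, -65.6], [0, 0, -65.6]], delta_pos=[[-0.01, -0.004, 0], [-0.03, -0.012, 0], [-0.053, -0.022, 0], [-0.078, -0.032, 0], [-0.103, -0.042, 0], [-0.128, -0.052, 0], [-0.153, -0.062, 0], [-0.178, -0.072, 0], [-0.2, -0.081, 0], [-0.218, -0.089, 0], [-0.2315, -0.094, 0], [-0.2315, -0.094, 0]], gripper=[1, 1, 0, -1, -1, -1, -1, -1, -1, -1, -1, -1])

```text
time: 15.05
position: [0.5314, -0.0606, 0.0911]
tool_rot: [0.012, 1.0, -0.001, 0.003]
ft_force: [-0.3, -0.4, 0.3]
grip_width: 0.0593
grip_force: 0.0
```

```bash
python3 -c "
from h import *
go(.5317,-.0565,.009,178.7);o=status.get_obs();print(o['position'],o['grip_width'])"; python3 seebar.py
```

```text
pos [0.0002 0.0043 0.0821] rot [-0.14  0.32 -0.05] F [-0.3 -0.4  0.3] t 15.05
[ 0.5313863  -0.06056057  0.09108402] 0.059257921801305395
[261 205  57  19 258] ((0.5898934006690979, 0.13627101480960846), (0.022575482726097107, 0.18802519142627716), 22.403703689575195)
theta fixture 1.1456431
```

>>> arm_command(delta_rot=[[0, 0, 0], [0, 0, 0], [0, 0, 0]], delta_pos=[[0, 0, 0], [0, 0, 0], [0, 0, 0]], gripper=[-1, -1, -1])

```text
time: 15.4
position: [0.5289, -0.056, 0.0906]
tool_rot: [0.011, 1.0, 0.0, 0.0]
ft_force: [1.0, 0.4, 0.2]
grip_width: 0.0842
grip_force: 0.0
```

```bash
python3 -c "
from h import *
go(.5317,-.0565,.009,178.7);o=status.get_obs();print(o['position'],o['grip_width'])"
```

```text
pos [-0.0028 -0.0005  0.0816] rot [0.   0.02 0.03] F [1.  0.4 0.2] t 15.4
[ 0.52888817 -0.05596309  0.09059489] 0.08417759982046297
```

>>> arm_command(delta_rot=[[0, 0, 0], [0, 0, 0], [0, 0, 0], [0, 0, 0], [0, 0, 0], [0, 0, 0], [0, 0, 0], [0, 0, 0]], delta_pos=[[-0.003, -0.0005, 0.01], [-0.003, -0.0005, 0.025], [-0.003, -0.0005, 0.04], [-0.003, -0.0005, 0.055], [-0.003, -0.0005, 0.068], [-0.003, -0.0005, 0.077], [-0.003, -0.0005, 0.0815], [-0.003, -0.0005, 0.0815]], gripper=[-1, -1, -1, -1, -1, -1, -1, -1])

```text
time: 16.07
position: [0.5312, -0.0571, 0.0078]
tool_rot: [0.011, 1.0, 0.0, -0.001]
ft_force: [-0.1, -0.5, 0.1]
grip_width: 0.0871
grip_force: 0.0
```

>>> arm_command(delta_rot=[[0, 0, 0], [0, 0, 0], [0, 0, 0], [0, 0, 0], [0, 0, 0], [0, 0, 0], [0, 0, 0], [0, 0, 0], [0, 0, 0], [0, 0, 0], [0, 0, 0]], delta_pos=[[0, 0, 0], [0, 0, 0], [0, 0, 0], [0, 0, 0], [0, 0, 0], [0, 0, 0], [0, 0, 0], [0, 0, 0], [0, 0, 0], [0, 0, 0], [0, 0, 0]], gripper=[0.5, 0.7, 0.8, 0.9, 1, 1, 1, 1, 1, 1, 1], grip_force=20)

```text
time: 16.98
position: [0.5318, -0.0575, 0.009]
tool_rot: [0.011, 1.0, 0.0, -0.0]
ft_force: [0.1, 1.1, 1.0]
grip_width: 0.0218
grip_force: 0.0
```

```bash
python3 - <<'E'
from h import *
go(.5317,-.0565,.009,178.7);o=status.get_obs();print(o['position'],o['grip_width'])
r=[150,230,195,290];c=cam('scene');a=c['pixels'][120:250,195:335]
a=cv2.convertScaleAbs(cv2.resize(a,None,fx=4.5,fy=4.5,interpolation=cv2.INTER_CUBIC),alpha=2)
cv2.imwrite('pics/s3.png',a)
E
```

```text
pos [0.0001 0.001  0.    ] rot [-0. -0.  0.] F [0.1 1.1 1. ] t 16.98
[ 0.5317953  -0.05752986  0.00903591] 0.02180007512992489
```

View pics/s3.png

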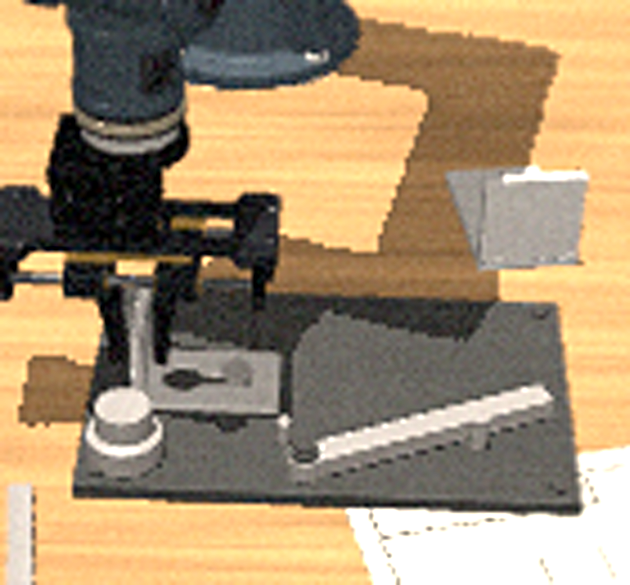

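The picture shows the bar open against the stop pin at (480,432). The fingers are closing at (115,350) and (160,350), either side of the tab at (137,320), with the bracket unmoved. I finish the grip.

>>> arm_command(delta_rot=[[0, 0, 0], [0, 0, 0], [0, 0, 0], [0, 0, 0], [0, 0, 0], [0, 0, 0]], delta_pos=[[0, 0.001, 0], [0, 0.001, 0], [0, 0.001, 0], [0, 0.001, 0], [0, 0.001, 0], [0, 0.001, 0]], gripper=[1, 1, 1, 1, 1, 1], grip_force=30)

```text
time: 17.53
position: [0.5318, -0.0564, 0.009]
tool_rot: [0.011, 1.0, 0.0, -0.0]
ft_force: [-0.2, 0.5, 0.1]
grip_width: 0.0077
grip_force: 30.0
```

>>> arm_command(delta_rot=[[0, 0, 0], [0, 0, 0], [0, 0, 0], [0, 0, 0], [0, 0, 0], [0, 0, 0], [0, 0, 0], [0, 0, 0], [0, 0, 0], [0, 0, 0], [0, 0, 0]], delta_pos=[[0, 0, -0.001], [0, 0.003, -0.001], [0, 0.007, -0.001], [0, 0.012, -0.001], [0, 0.017, -0.001], [0, 0.022, -0.001], [0, 0.027, -0.001], [0, 0.032, -0.001], [0, 0.035, -0.001], [0, 0.0372, -0.001], [0, 0.0372, -0.001]], gripper=[1, 1, 1, 1, 1, 1, 1, 1, 1, 1, 1])

```text
time: 18.45
position: [0.5326, -0.0188, 0.0101]
tool_rot: [0.011, 1.0, 0.0, -0.0]
ft_force: [0.3, -0.6, -1.5]
grip_width: 0.008
grip_force: 30.0
```

```bash
python3 - <<'E'
from h import *
o=status.get_obs();print(o['position'],o['ft_force'],o['grip_width'])
c=cam('scene');a=c['pixels'][185:220,215:275]
a=cv2.convertScaleAbs(cv2.resize(a,None,fx=12,fy=12,interpolation=cv2.INTER_CUBIC),alpha=2)
for P,k in(([.5312,.0095,.026],(0,0,255)),([o['position'][0],o['position'][1]+.029,.019],(255,0,0)),([.5312,.0095,.018],(0,255,0))):
    u=(proj(c,[P])[0]-[215,185]+.5)*12;cv2.drawMarker(a,tuple(int(v) for v in u),k,0,14,2);print(u)
cv2.imwrite('pics/s4.png',a)
E
```

```text
[ 0.53260117 -0.0187918   0.01006907] [ 0.27550395 -0.64216658 -1.53957793] 0.007998732853379004
[396.14618967 206.04115314]
[398.70371735 230.32873746]
[396.18121632 229.86632228]
```

View pics/s4.png

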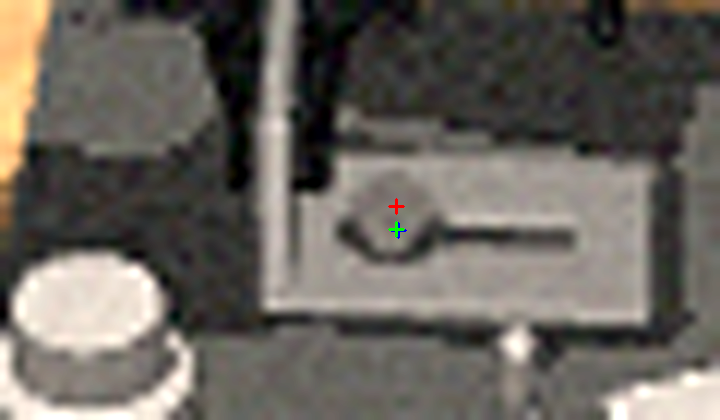

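The picture shows the stud head at (393,208) centred in the wide hole, which spans x 340–440, so it is aligned. I lift.

>>> arm_command(delta_rot=[[0, 0, 0], [0, 0, 0], [0, 0, 0], [0, 0, 0], [0, 0, 0], [0, 0, 0]], delta_pos=[[0, 0, -0.002], [0, 0, -0.005], [0, 0, -0.009], [0, 0, -0.013], [0, 0, -0.017], [0, 0, -0.017]], gripper=[1, 1, 1, 1, 1, 1])

```text
time: 19.0
position: [0.5334, -0.0196, 0.0281]
tool_rot: [0.011, 1.0, -0.0, 0.001]
ft_force: [0.7, -0.1, -1.7]
grip_width: 0.0079
grip_force: 30.0
```

>>> arm_command(delta_rot=[[0, 0, 0], [0, 0, 0], [0, 0, 0], [0, 0, 0], [0, 0, 0], [0, 0, 0]], delta_pos=[[0, 0, -0.01], [0, 0, -0.025], [0, 0, -0.045], [0, 0, -0.065], [0, 0, -0.08], [0, 0, -0.08]], gripper=[1, 1, 1, 1, 1, 1])

```text
time: 19.5
position: [0.535, -0.0198, 0.1105]
tool_rot: [0.011, 1.0, -0.001, 0.003]
ft_force: [-0.3, -0.0, -1.3]
grip_width: 0.0077
grip_force: 30.0
```

```bash
python3 - <<'E'
from h import *
a=np.radians(12.8);t=np.array([.421,-.351])-.046*np.array([np.cos(a),np.sin(a)]);print(t)
go(*t,.105,102.8);o=status.get_obs();print(o['position'],o['grip_width'],o['ft_force'])
E
```

```text
[ 0.37614313 -0.36119123]
pos [ 0.1512 -0.3448  0.005 ] rot [ 0.18  0.39 75.91] F [-0.3 -0.  -1.3] t 19.5
[ 0.53500661 -0.01983245  0.11050392] 0.0077458215714132 [-0.33256613 -0.01608603 -1.34776876]
```

>>> arm_command(delta_rot=[[0, 0, 3], [0, 0, 7], [0, 0, 12], [0, 0, 17], [0, 0, 22], [0, 0, 27], [0, 0, 32], [0, 0, 37], [0, 0, 42], [0, 0, 47], [0, 0, 52], [0, 0, 57]], delta_pos=[[0.004, -0.009, 0], [0.012, -0.028, 0], [0.023, -0.052, 0], [0.034, -0.077, 0], [0.045, -0.102, 0], [0.056, -0.127, 0], [0.067, -0.152, 0], [0.078, -0.177, 0], [0.089, -0.202, 0], [0.1, -0.227, 0], [0.11, -0.251, 0], [0.12, -0.274, 0]], gripper=[1, 1, 1, 1, 1, 1, 1, 1, 1, 1, 1, 1])

```text
time: 20.5
position: [0.4054, -0.2914, 0.1065]
tool_rot: [0.489, 0.872, 0.0, -0.001]
ft_force: [0.7, -0.1, -1.7]
grip_width: 0.0082
grip_force: 30.0
```

```bash
python3 -c "
from h import *
go(.3761,-.3612,.105,102.8);o=status.get_obs();print(o['grip_width'])"
```

```text
pos [-0.0443 -0.0614  0.0014] rot [-0.02 -0.06 18.63] F [ 0.7 -0.1 -1.7] t 20.5
0.00820499425581982
```

>>> arm_command(delta_rot=[[0, 0, 5], [0, 0, 10], [0, 0, 15], [0, 0, 18], [0, 0, 18.6], [0, 0, 18.6], [0, 0, 18.6]], delta_pos=[[-0.011, -0.016, 0], [-0.024, -0.033, 0], [-0.036, -0.05, 0], [-0.043, -0.059, 0], [-0.0443, -0.0614, 0], [-0.0443, -0.0614, 0], [-0.0443, -0.0614, 0]], gripper=[1, 1, 1, 1, 1, 1, 1])

```text
time: 21.08
position: [0.3772, -0.3593, 0.1065]
tool_rot: [0.621, 0.783, 0.0, -0.001]
ft_force: [1.0, 0.7, -1.5]
grip_width: 0.0076
grip_force: 30.0
```

```bash
python3 - <<'E'
from h import *
go(.3761,-.3612,.004,102.8)
o=status.get_obs();p=o['position'];A=Ro.from_quat(o['tool_rot']).as_matrix();print(p,o['grip_width'])
c=cam('scene');a=c['pixels'][110:230,70:190]
u0=np.array([70,110]);f=5
a=cv2.convertScaleAbs(cv2.resize(a,None,fx=f,fy=f,interpolation=cv2.INTER_CUBIC),alpha=2)
zu=.012+p[2]-.009
foot=[p[:2]+A[:2,1]*x+A[:2,0]*y for x,y in((-.004,-.03),(.096,-.03),(.096,.03),(-.004,.03))]
for z,k in((zu,(255,0,0)),(.005,(0,0,255))):
    q=((proj(c,[[*v,z] for v in foot])-u0)*f).astype(int);cv2.polylines(a,[q],True,k,1)
e=np.radians(12.8);ex=np.array([np.cos(e),np.sin(e)]);ey=np.array([-ex[1],ex[0]])
q=((proj(c,[[*(np.array([.421,-.351])+ex*i*.09+ey*j*.06),.005] for i,j in((1,1),(1,-1),(-1,-1),(-1,1))])-u0)*f).astype(int);cv2.polylines(a,[q],True,(0,255,0),1)
cv2.imwrite('pics/s5.png',a)
E
```

```text
pos [-0.0018 -0.0014  0.1025] rot [-0.03 -0.12  0.35] F [ 1.   0.7 -1.5] t 21.08
[ 0.3771615  -0.35930263  0.10654896] 0.007619683337558381
```

View pics/s5.png

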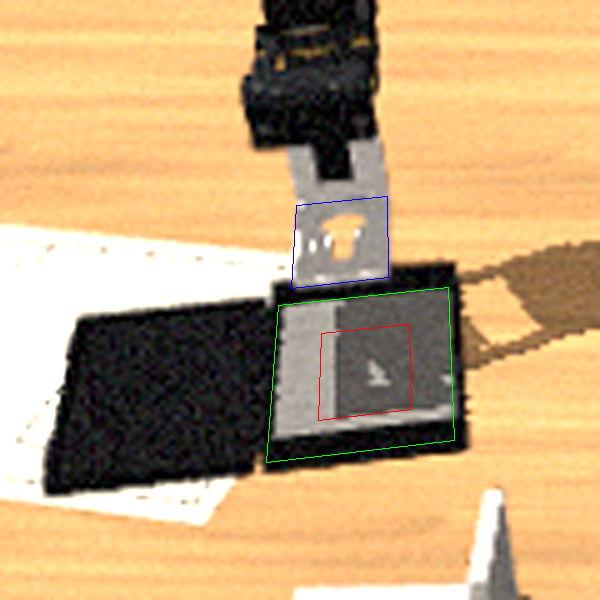

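The picture shows the held bracket's foot matching its predicted blue outline. Its footprint on the floor (red) is well inside the green case outline, so I lower it.

>>> arm_command(delta_rot=[[0, 0, 0.3], [0, 0, 0.3], [0, 0, 0.3], [0, 0, 0.3], [0, 0, 0.3], [0, 0, 0.3], [0, 0, 0.3], [0, 0, 0.3], [0, 0, 0.3], [0, 0, 0.3]], delta_pos=[[-0.001, -0.001, 0.008], [-0.001, -0.001, 0.022], [-0.001, -0.001, 0.038], [-0.001, -0.001, 0.054], [-0.001, -0.001, 0.07], [-0.001, -0.001, 0.083], [-0.001, -0.001, 0.092], [-0.001, -0.001, 0.098], [-0.001, -0.001, 0.101], [-0.001, -0.001, 0.101]], gripper=[1, 1, 1, 1, 1, 1, 1, 1, 1, 1])

```text
time: 21.97
position: [0.3768, -0.3613, 0.0056]
tool_rot: [0.624, 0.782, 0.0, -0.0]
ft_force: [-0.7, -0.3, -0.5]
grip_width: 0.0075
grip_force: 30.0
```

>>> arm_command(delta_rot=[[0, 0, 0], [0, 0, 0], [0, 0, 0], [0, 0, 0]], delta_pos=[[0, 0, 0.001], [0, 0, 0.002], [0, 0, 0.002], [0, 0, 0.002]], gripper=[1, 1, 1, 1])

```text
time: 22.3
position: [0.377, -0.362, 0.0045]
tool_rot: [0.624, 0.782, -0.0, 0.0]
ft_force: [-0.2, 0.2, -0.7]
grip_width: 0.008
grip_force: 30.0
```

>>> arm_command(delta_rot=[[0, 0, 0], [0, 0, 0], [0, 0, 0], [0, 0, 0]], delta_pos=[[0, 0, 0.001], [0, 0, 0.0015], [0, 0, 0.0015], [0, 0, 0.0015]], gripper=[1, 1, 1, 1])

```text
time: 22.63
position: [0.3768, -0.3617, 0.0026]
tool_rot: [0.624, 0.782, -0.0, -0.0]
ft_force: [-0.3, -0.4, -1.7]
grip_width: 0.0076
grip_force: 30.0
```

>>> arm_command(delta_rot=[[0, 0, 0], [0, 0, 0], [0, 0, 0]], delta_pos=[[0, 0, 0.001], [0, 0, 0.001], [0, 0, 0.001]], gripper=[1, 1, 1])

```text
time: 22.88
position: [0.3769, -0.3619, 0.002]
tool_rot: [0.624, 0.782, -0.0, 0.0]
ft_force: [-1.0, 0.6, 4.7]
grip_width: 0.0079
grip_force: 30.0
```

The bracket is down: the z force went from −1.7 N to +4.7 N at the predicted height. I release and retreat.

>>> arm_command(delta_rot=[[0, 0, 0], [0, 0, 0], [0, 0, 0], [0, 0, 0], [0, 0, 0], [0, 0, 0], [0, 0, 0], [0, 0, 0]], delta_pos=[[0, 0, -0.001], [0, 0, -0.001], [0, 0, -0.001], [0, 0, -0.001], [0, 0, -0.001], [0, 0, -0.001], [0, 0, -0.001], [0, 0, -0.001]], gripper=[0.7, 0.6, 0.5, 0.4, 0.3, 0.3, 0.3, 0.3], grip_force=5)

```text
time: 23.55
position: [0.3768, -0.3617, 0.0025]
tool_rot: [0.624, 0.782, 0.0, -0.0]
ft_force: [0.5, -0.2, 0.4]
grip_width: 0.0304
grip_force: 0.0
```

>>> arm_command(delta_rot=[[0, 0, 0], [0, 0, 0], [0, 0, 0], [0, 0, 0], [0, 0, 0], [0, 0, 0], [0, 0, 0], [0, 0, 0], [0, 0, 0]], delta_pos=[[0, 0, -0.004], [0, 0, -0.012], [0, 0, -0.025], [0, 0, -0.045], [0, 0, -0.07], [0, 0, -0.1], [0, 0, -0.13], [0, 0, -0.15], [0, 0, -0.15]], gripper=[0.3, 0.3, 0.3, 0.3, 0.3, 0.3, 0.3, 0.3, 0.3])

```text
time: 24.3
position: [0.3788, -0.3644, 0.1578]
tool_rot: [0.624, 0.782, -0.002, 0.005]
ft_force: [0.7, 0.6, -0.3]
grip_width: 0.0305
grip_force: 0.0
```

```bash
python3 seebar.py; python3 - <<'E'
from h import *
import pickle
o=status.get_obs();print(o['position'],o['grip_width'],o['ft_force'])
for n in('scene','top'):
    c=cam(n);hsv=cv2.cvtColor(c['pixels'],cv2.COLOR_BGR2HSV)
    d=cv2.absdiff(c['pixels'],pickle.load(open(n+'0.pkl','rb'))['pixels']).max(2)
    poly=proj(c,[[.54,-.27,.03],[.54,-.45,.03],[.31,-.45,.03],[.31,-.27,.03]]).astype(int)
    roi=np.zeros(d.shape,np.uint8);cv2.fillPoly(roi,[poly],1)
    m=((d>35)&(roi>0)).astype(np.uint8);m=cv2.morphologyEx(m,cv2.MORPH_OPEN,np.ones((3,3)))
    k,l,st,ce=cv2.connectedComponentsWithStats(m)
    for i in range(1,k):
        if st[i,4]>25:
            w=np.array([plane(c,p,.011)[:2] for p in np.argwhere(l==i)[:,::-1].astype(float)],np.float32);print(n,st[i],cv2.minAreaRect(w))
    for name,P in(('mouse',[.54,.36,.02]),('caliper',[.75,-.10,.01]),('collar',[.608,-.061,.054])):
        u=proj(c,[P])[0].astype(int);print(name,u,int((d[u[1]-12:u[1]+12,u[0]-12:u[0]+12]>50).sum()))
# tab top, expected vs dark/bright
E
```

```text
[261 205  57  19 257] ((0.5900985598564148, 0.1357734054327011), (0.022575482726097107, 0.1869487166404724), 22.403703689575195)
theta fixture 1.1466151
[ 0.37705407 -0.36201573  0.15389681] 0.03082761421756058 [ 0.64763357  0.23300871 -0.48150347]
scene [132 161  18   9  99] ((0.3151274025440216, -0.3826761543750763), (0.05282968655228615, 0.06018416956067085), 12.818994522094727)
scene [152 175   8  10  62] ((0.4018898010253906, -0.3095393478870392), (0.05700680613517761, 0.023481255397200584), 11.673891067504883)
scene [133 177   5  15  58] ((0.42913582921028137, -0.37379175424575806), (0.0830022394657135, 0.013264990411698818), 14.444323539733887)
scene [152 186   8   6  39] ((0.4524514079093933, -0.29886704683303833), (0.02802259661257267, 0.023028790950775146), 11.656271934509277)
mouse [359 207] 0
caliper [204 255] 0
collar [222 210] 47
top [368 203  32  33 583] ((0.4263177514076233, -0.3462625741958618), (0.07847176492214203, 0.12455350160598755), 26.28305435180664)
top [401 210  16  31 335] ((0.4017329514026642, -0.43549466133117676), (0.10398291051387787, 0.04429015889763832), 12.247641563415527)
top [363 222  14  31 236] ((0.36104878783226013, -0.2908405065536499), (0.1029105931520462, 0.04150205850601196), 2.5208277702331543)
top [379 241  39  12 260] ((0.32769057154655457, -0.3900061845779419), (0.03398546576499939, 0.13376332819461823), 1.3319323062896729)
mouse [178 184] 0
caliper [310 127] 0
collar [301 163] 0
```

>>> arm_command(delta_rot=[[0, 0, 0], [0, 0, 0], [0, 0, 0], [0, 0, 0], [0, 0, 0], [0, 0, 0], [0, 0, 0], [0, 0, 0], [0, 0, 0]], delta_pos=[[0.01, 0, 0], [0.035, 0, 0], [0.065, 0, 0], [0.1, 0, 0], [0.135, 0.02, 0], [0.17, 0.04, 0], [0.2, 0.06, 0], [0.22, 0.07, 0], [0.22, 0.07, 0]], gripper=[0.3, 0.3, 0.3, 0.3, 0.3, 0.3, 0.3, 0.3, 0.3])

```text
time: 25.25
position: [0.3943, -0.1263, 0.1514]
tool_rot: [0.622, 0.783, 0.0, -0.003]
ft_force: [-1.0, 0.4, -0.3]
grip_width: 0.0306
grip_force: 0.0
```

```bash
python3 - <<'E'
from h import *
import pickle
a=np.radians(12.8);ex=np.array([np.cos(a),np.sin(a)]);ey=np.array([-ex[1],ex[0]]);p=np.array([.3769,-.3619])
for n in('scene','top'):
    c=cam(n);d=cv2.absdiff(c['pixels'],pickle.load(open(n+'0.pkl','rb'))['pixels']).max(2)
    def frac(Q):
        m=np.zeros(d.shape,np.uint8);cv2.fillPoly(m,[proj(c,Q).round().astype(int)],1);return round(float((d[m>0]>12).mean()),2),int(m.sum()),c['pixels'][m>0].mean(0).round()
    P=lambda x,y,z:[*(p+ex*x+ey*y),z]
    print(n,'tab',frac([P(.004,-.03,.012),P(.004,.03,.012),P(.004,.03,.067),P(.004,-.03,.067)]),
     'above tab',frac([P(.004,-.03,.075),P(.004,.03,.075),P(.004,.03,.1),P(.004,-.03,.1)]),
     'foot',frac([P(.004,-.03,.011),P(.096,-.03,.011),P(.096,.03,.011),P(.004,.03,.011)]),
     'tabtop',frac([P(-.004,-.03,.067),P(.004,-.03,.067),P(.004,.03,.067),P(-.004,.03,.067)]))
print(status.get_obs()['position'],status.get_obs()['ft_force'])
E
```

```text
scene tab (0.55, 270, array([78., 82., 86.])) above tab (0.03, 135, array([ 69., 105., 139.])) foot (0.82, 315, array([116., 122., 127.])) tabtop (0.95, 38, array([112., 120., 127.]))
top tab (0.97, 37, array([137., 142., 140.])) above tab (0.9, 31, array([138., 143., 142.])) foot (0.98, 504, array([118., 121., 118.])) tabtop (1.0, 68, array([152., 158., 158.]))
[ 0.39542835 -0.13024674  0.15178233] [-0.8839626   0.04596413  0.07202864]
```

The tab's top edge is bright exactly where it should be, with nothing above it, so the bracket is upright and flat in the case. The bar is still at its stop. I hand in.

```bash
python3 -c "
from rig import robot;print(robot.hand_in())"
```

```text
the job is handed in; nothing more can be done
None
```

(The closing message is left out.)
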